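Push the parts bin back into its row

TASK

One parts bin has been left out on the bench in front of the row. Push it along the bench, gently and without lifting or tipping it, into the gap between its two neighbours until its back is against the rail and it sits square in the row. Leave the other bins and the solder reel where they are, and finish with the hand clear.

Things in the scene. Friction and masses are not known exactly. Their poses are not given: they have to be found in the camera images.
- bin_out: The bin left out: open-topped, flat upright walls, loose, 96 mm deep (x), 102 wide (y), 56 high at the back and rear 53 mm of the sides, which slope over 40 mm towards the 28 mm high front wall. Full of relays to about 35 mm; 0.28-0.56 kg. Origin: centre of the underside; x points from low front to high back, y to its left. Its back (+x side) goes to the rail.
- bin_a: Row bin on the gap's left (+y) side: same shape, size, axes and origin as bin_out, full of capacitors, loose, square to the rail. The gap's middle is 125 mm along its -y; the gap is 148 mm wide, give or take 4 mm.
- bin_b: Row bin on the gap's right (-y) side: same shape, size, axes and origin as bin_out, full of finned heat sinks, loose.
- bin_c: Row bin at one end of the row (beyond bin_a or beyond bin_b): same shape, size, axes and origin as bin_out, full of copper chokes, loose.
- reel: Solder wire reel standing upright at the other end of the row, 60 mm diameter, 53 mm high, 0.25 kg, loose. Origin at the centre of its underside.
- rail: Aluminium angle screwed to the bench behind the row, the stop: 780 mm long (y), 40 mm high, face 4 mm thick, foot on the far side. Origin: bench level, mid-length, on the front face that the bins' backs stand against; x points from that face away from the robot. A bin fully home has its origin 48 mm in front of the face (x = -0.048 in these axes).
There are look-alikes about, which are no part of the job. What is shaped like the bin_out but green, purple or red is not meant.

How it is judged:
At the end, for the whole second after the job is handed in: The bin stands flat on the bench at rest low front towards the robot, in the gap between bin_a and bin_b, its back within 5 mm of the rail's face and square to it within 0.06 rad (3.4 degrees); the other three bins and the reel are within 15 mm of where they stood (x of bin_out in the frame of rail between -0.053 and -0.043 m and angle between the x axis of bin_out and the x axis of rail, either way round below 0.06 rad and y of bin_out in the frame of bin_a between -0.152 and -0.098 m and y of bin_out in the frame of bin_b above 0.098 m and y of bin_a in the frame of bin_out above 0.09 m and height (world z) of bin_out below 0.004 m and angle between bin_out's own z axis and vertical below 0.05 rad and linear speed of bin_out below 0.01 m/s and distance of each of bin_a, bin_b, bin_c, reel from where it was at the start of the episode below 0.015 m); the robot touches nothing.
It fails at once if the bin is lifted off the bench (origin more than 10 mm up) (height (world z) of bin_out above 0.01 m).
It fails at once if the bin is tipped by more than 0.15 rad (angle between bin_out's own z axis and vertical above 0.15 rad).
It fails at once if the bin is flung along rather than pushed gently (faster than 0.4 m/s) (linear speed of bin_out above 0.4 m/s).
It fails at once if another bin or the reel is shoved more than 15 mm out of place (distance of any of bin_a, bin_b, bin_c, reel from where it was at the start of the episode above 0.015 m).
It also fails if it takes over 58 s, if anything falls off the work surface, if the arm or the gripper's body presses on something with over 40 N, if the wrist force passes 120 N, or if a joint passes its speed limit or range.

ROBOT

A 7-joint arm with a two-finger parallel gripper is mounted at the origin on the work surface. World frame = base frame: x ahead of the robot, y to its left, z up, the work surface at z = 0. Lengths are in m, angles in rad, forces in N, time in s.
With the tool pointing down it reaches from about 0.4 to 0.85 m from the base axis. Payload 6.9 kg.
Tool frame: the origin (TCP) lies at the very end of the fingers, on their centre line; the grasp point (between the pads) lies 19 mm behind it; x points along the fingers, z is the direction in which the jaws open and shut, and the axes are right-handed (so a half turn about x gives the same grasp; the last joint's range is limited). The gripper opens to 85 mm and grips with 20 to 120 N. Pads are 22 mm wide; open, the fingers measure 114 mm over their backs; the gripper's body (76 mm by 85 mm) begins 54 mm behind the grasp point. The pads swing forward as they close: fully open they stand 13 mm farther back than shut.
Start: joints at [-1.115, 0.507, -0.238, 1.5, 0.126, 1.149, -0.155], TCP at [0.214, 0.587, 0.231] pointing down, gripper open.
Joint ranges: [-3.08, 3.08], [-0.24, 2.05], [-1.43, 1.35], [0, 2.5], [-1.52, 4.66], [0.17, 1.96], [-2.89, 2.89]. Speed limits (rad/s): [2.39, 2.39, 3.14, 3.14, 3.14, 3.14, 3.14].

INTERFACE

Orientations are given as [roll, pitch, yaw] about the fixed x, y, z axes, in that order (R = Rz(yaw) Ry(pitch) Rx(roll)).
In Python, from plant import robot, eyes gives the robot as it stands.
- The arm moves only by the shell command python3 -m crank 'ROWS' [FORCE]. ROWS is JSON, a list of rows, each a list of 7 numbers: the shift along the world's x, y, z scaled (see below), then the turn, a rotation vector about the world's x, y, z scaled (see below), then the opening, from -1 (shut) to 1 (fully open), so that 0 is half open. In form: [[tx, ty, tz, ax, ay, az, fingers], ...]. A call has 1 to 8 rows; each row is the pose to reach, as a shift and turn from the pose measured when the call began, turning the shorter way round; what a row does not reach only later rows make up. The controller multiplies each number of a shift by 0.1 m and each number of a turn by 2 pi rad. A row lasts 1/12 s, in which the tool goes at most 41.7 mm and 7.16 degrees, less where a joint would pass 70% of its speed; a pose out of reach is approached as far as the arm can. A call with a number of a shift or a turn outside -1 to 1 is refused whole. A call with a gripper value outside its range is refused whole. The fingers move at their own pace and stop on an object; FORCE is the grip in N (left out, the last holds). Time passes only in rows, so rows that repeat a pose let the fingers close. It gives the time, the measured TCP pose, the force and the opening at its end, in the units of the state.
- robot.state(): the state, without advancing time (a new reading comes with each control period).
- eyes.capture(name): name is "scene" or "top" or "wrist"; returns (picture, depth): 384x512x3 uint8, red, green, blue; 384x512 float32, m along the optical axis (not along the pixel's ray), 0 where there is no reading.
- eyes.camera_model(name): a dict with "intrinsics" (3x3 intrinsics, pixels), "world_from_camera" (4x4, takes a point from camera to world coordinates). Camera axes: x right, y up, looking along -z (the intrinsics and any distortion apply to the point x, -y, -z); pixel columns grow to the right and rows downward; lengths in m; the calibration is good to about 2 mm. A picture is of the moment at which its call begins: read the wrist's pose just before it. camera_model takes no time and is no camera call; for the wrist camera it gives the pose at the moment of the call.
- robot.close_job(): hands the job in, once; it reports no verdict.
The state is a dict: "t": time; "joint_positions": joint angles; "joint_vel": joint speeds; "effort": joint torques, N m; "position": TCP position; "ee_rot": TCP orientation; "contact_force": force on the tool from outside, world axes, zero at the start; "torque": the same for the moment, N m; "gripper_width": finger opening in m.
Only numpy, scipy, OpenCV 4.12 (cv2) and the standard library are available. Lean on these libraries where they do the work, as an engineer would, in place of code of your own. Each camera call takes 0.05 s, during which the arm holds its last target.

## Working session

There is one attempt and no reset: what is moved stays moved. The work goes in short steps, Python scripts to look and compute and a shell command to move; the robot and the scene stay as the last step left them, time stands still between calls to the robot, and variables do not carry over. Pictures are saved under pics/ and viewed, and the job is handed in when it is done.

```bash
ls; mkdir -p pics
python3 - <<'E'
from plant import robot, eyes
import cv2, numpy as np
print(robot.state())
for n in ("scene","top"):
    p,d=eyes.capture(n); cv2.imwrite(f"pics/{n}0.png",p[:,:,::-1]); np.savez(f"{n}0.npz",p=p,d=d)
    m=eyes.camera_model(n); print(n,m)
E
```

```text
pics
{'t': 0.0, 'joint_positions': array([-1.1154709 ,  0.50832656, -0.23751806,  1.50113481,  0.1256904 ,
        1.14889894, -0.1547889 ]), 'joint_vel': array([-0.00195306, -0.00022931, -0.00093741, -0.00083847,  0.00067532,
        0.00077689,  0.00126992]), 'effort': array([ 1.57486662e-03, -6.20612955e+01, -2.18594871e+00, -2.49637145e+01,
        1.27588998e-02,  1.26603112e-02, -2.97311871e-06]), 'position': array([0.21410981, 0.58664468, 0.23043576]), 'ee_rot': array([-3.1250042 ,  1.56901649, -1.90401448]), 'contact_force': array([-0.31270405, -0.4324124 , -0.0526534 ]), 'torque': array([ 0.0034122 , -0.0074717 , -0.00145865]), 'gripper_width': 0.08578772507657081}
scene {'intrinsics': array([[353.59732073,   0.        , 254.32124474],
       [  0.        , 353.59732073, 197.61828864],
       [  0.        ,   0.        ,   1.        ]]), 'world_from_camera': array([[-0.84362364, -0.40402841,  0.35363851,  0.84734399],
       [ 0.53689742, -0.62696993,  0.56449081,  0.46458449],
       [-0.00634961,  0.66608539,  0.74584846,  0.64435139],
       [ 0.        ,  0.        ,  0.        ,  1.        ]])}
top {'intrinsics': array([[389.55370548,   0.        , 249.91694764],
       [  0.        , 389.55370548, 188.18684025],
       [  0.        ,   0.        ,   1.        ]]), 'world_from_camera': array([[ 1.20312462e-02,  9.95618041e-01, -9.27360001e-02,
         4.85784943e-01],
       [-9.99927084e-01,  1.20755598e-02, -8.32870502e-05,
        -5.62802403e-03],
       [ 1.03691703e-03,  9.27302403e-02,  9.95690729e-01,
         9.14993852e-01],
       [ 0.00000000e+00,  0.00000000e+00,  0.00000000e+00,
         1.00000000e+00]])}
```

View pics/scene0.png

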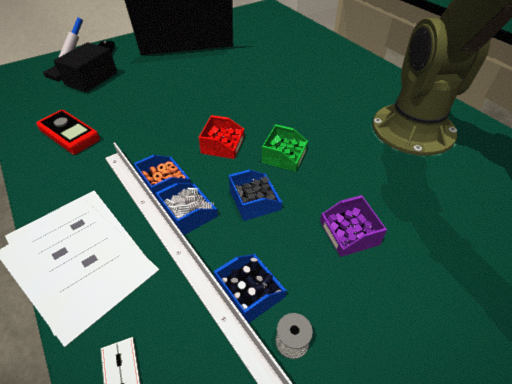

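View pics/top0.png

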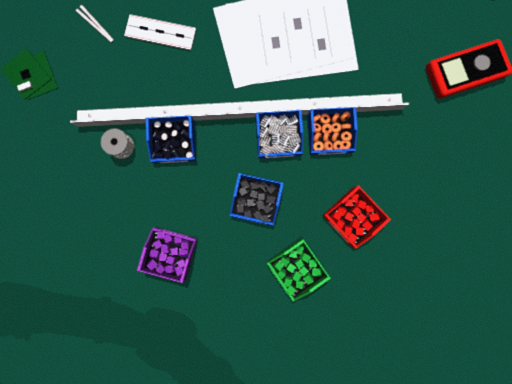

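The top view shows the rail at rows 97–120. From left to right there is the reel (117,142), bin_a with capacitors (170,139), the gap, bin_b with heat sinks (279,134) and bin_c with chokes (333,130).

Candidates for bin_out:
- blue bin with dark relays at (257,199)
- purple bin (167,256)
- green bin (299,270)
- red bin (357,217)

I choose the blue one at (257,199) by its description, and will check it in a crop and measure it.

```bash
cat > h.py <<'E'
import numpy as np, cv2
from plant import robot, eyes
def world(n,d,m=None):
    m=m or eyes.camera_model(n); K=m["intrinsics"];T=m["world_from_camera"]
    v,u=np.mgrid[0:d.shape[0],0:d.shape[1]]
    P=np.stack([(u-K[0,2])/K[0,0]*d,-(v-K[1,2])/K[1,1]*d,-d],-1)
    return P@T[:3,:3].T+T[:3,3]
def blue(p):
    h=cv2.cvtColor(p,cv2.COLOR_RGB2HSV)
    return ((h[...,0]>102)&(h[...,0]<125)&(h[...,1]>120)&(h[...,2]>60)).astype(np.uint8)
E
python3 - <<'E'
from h import *
for n in ("top","scene"):
    z=np.load(f"{n}0.npz");p,d=z["p"],z["d"]
    W=world(n,d); W[d==0]=np.nan
    b=blue(p); 
    b2=cv2.morphologyEx(b,cv2.MORPH_CLOSE,np.ones((9,9))) if 0 else b
    k,l,s,c=cv2.connectedComponentsWithStats(cv2.dilate(b,np.ones((2,2))))
    for i in range(1,k):
        if s[i,4]<60: continue
        q=W[(l==i)&(b>0)]; print(n,i,s[i],c[i].round(1),np.nanpercentile(q,[2,50,98],axis=0).round(3).tolist())
    # bench height
    print("bench",np.nanmedian(W[300:330,50:100,2] if n=="top" else W[300:330,330:400,2]))
    if n=="top":
        for u in range(80,400,30):
            col=W[95:125,u]; print(u,[(95+j,round(float(x[0]),3),round(float(x[1]),3),round(float(x[2]),3)) for j,x in enumerate(col) if x[2]>0.03][-3:])
p=np.load("top0.npz")["p"]; a=cv2.resize(p[165:235,215:300],None,fx=6,fy=6,interpolation=cv2.INTER_CUBIC)
cv2.imwrite("pics/crop.png",a[:,:,::-1])
p=np.load("scene0.npz")["p"]; a=cv2.resize(p[120:330,120:300],None,fx=2.8,fy=2.8,interpolation=cv2.INTER_CUBIC)
cv2.imwrite("pics/crop2.png",a[:,:,::-1])
E
```

```text
top 1 [308 107  51  49 801] [333.2 129.3] [[0.653, -0.259, -0.002], [0.708, -0.196, 0.04], [0.752, -0.14, 0.057]]
top 2 [255 110  49  49 766] [280.5 132.2] [[0.644, -0.129, -0.001], [0.701, -0.078, 0.038], [0.744, -0.017, 0.058]]
top 3 [145 116  52  48 862] [170.4 138.6] [[0.629, 0.126, 0.011], [0.679, 0.178, 0.035], [0.728, 0.23, 0.057]]
top 4 [230 173  55  54 766] [256.6 199.9] [[0.488, -0.077, -0.003], [0.543, -0.018, 0.029], [0.6, 0.037, 0.057]]
bench -0.0015278116029551203
80 [(121, 0.718, 0.386, 0.039), (122, 0.716, 0.387, 0.037)]
110 [(119, 0.723, 0.317, 0.04), (120, 0.721, 0.318, 0.038), (121, 0.721, 0.32, 0.031)]
140 [(117, 0.728, 0.248, 0.04), (118, 0.726, 0.249, 0.039), (119, 0.725, 0.25, 0.033)]
170 [(118, 0.724, 0.178, 0.049), (119, 0.724, 0.179, 0.041), (120, 0.724, 0.181, 0.034)]
200 [(114, 0.737, 0.111, 0.04), (115, 0.735, 0.111, 0.038), (116, 0.735, 0.112, 0.032)]
230 [(113, 0.74, 0.042, 0.04), (114, 0.739, 0.042, 0.035)]
260 [(115, 0.736, -0.027, 0.04), (116, 0.736, -0.027, 0.033), (124, 0.718, -0.027, 0.031)]
290 [(112, 0.742, -0.095, 0.048), (113, 0.742, -0.096, 0.039), (114, 0.741, -0.096, 0.034)]
320 [(110, 0.747, -0.163, 0.051), (111, 0.746, -0.164, 0.044), (112, 0.747, -0.166, 0.033)]
350 [(109, 0.751, -0.232, 0.048), (110, 0.751, -0.233, 0.04), (111, 0.751, -0.236, 0.031)]
380 [(105, 0.763, -0.303, 0.04), (106, 0.762, -0.304, 0.037)]
scene 1 [ 72  18  11  17 116] [77.  26.1] [[0.67, -0.972, 0.103], [0.69, -0.96, 0.121], [0.71, -0.947, 0.14]]
scene 2 [ 134  155   85   81 2202] [175.7 193.7] [[0.65, -0.242, 0.003], [0.71, -0.116, 0.036], [0.753, -0.015, 0.056]]
scene 3 [ 229  169   54   53 1446] [253.3 195.7] [[0.497, -0.072, 0.001], [0.559, 0.015, 0.029], [0.6, 0.04, 0.056]]
scene 4 [ 214  253   74   71 1613] [250.  287.6] [[0.633, 0.129, 0.003], [0.691, 0.207, 0.034], [0.731, 0.234, 0.056]]
bench -0.0008874625028820193
```

View pics/crop.png

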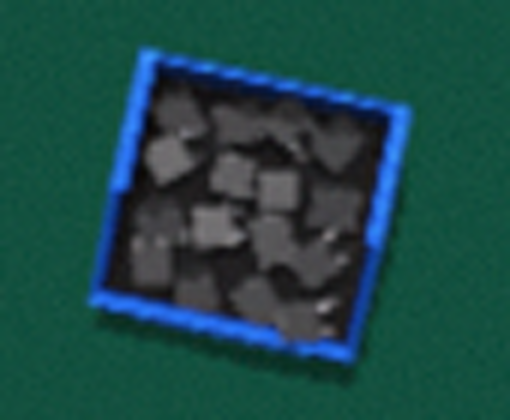

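View pics/crop2.png

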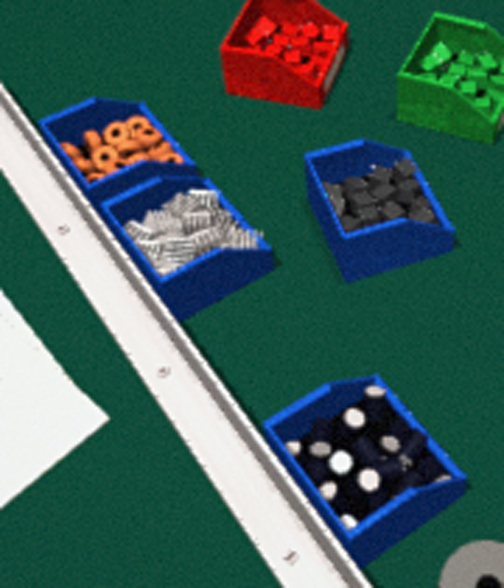

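The crops confirm it: an open blue bin with dark relays, with its high back wall (crop top) already towards the rail but turned a little. Next I'll fit the rims (z≈56 mm) and the rail's line.

```bash
cat >> h.py <<'E'
def ray(n,uv,z,m=None):
    m=m or eyes.camera_model(n); K=m["intrinsics"];T=m["world_from_camera"]
    uv=np.asarray(uv,float).reshape(-1,2)
    r=np.c_[(uv[:,0]-K[0,2])/K[0,0],-(uv[:,1]-K[1,2])/K[1,1],-np.ones(len(uv))]@T[:3,:3].T
    return T[:3,3]+r*((np.asarray(z)-T[2,3])/r[:,2])[:,None]
def rims(n,p,d,box):
    """rear rim (z .050-.062) of blue bins inside world box -> list(yaw, back mid, size)"""
    W=world(n,d); W[d==0]=np.nan
    m=(blue(p)>0)&(W[...,2]>.047)&(W[...,2]<.064)&(W[...,0]>box[0])&(W[...,0]<box[1])&(W[...,1]>box[2])&(W[...,1]<box[3])
    uv=np.argwhere(m)[:,::-1]
    return ray(n,uv,np.full(len(uv),.056)), W[m]
def binpose(P):
    (c,s,a)=cv2.minAreaRect(P[:,:2].astype(np.float32))
    B=cv2.boxPoints((c,s,a)); 
    e=[B[(i+1)%4]-B[i] for i in range(2)]
    L=max(e,key=np.linalg.norm); L=L if L[1]>0 else -L
    yaw=np.arctan2(-L[0],L[1]); ux=np.array([np.cos(yaw),np.sin(yaw)]); uy=np.array([-ux[1],ux[0]])
    q=P[:,:2]@np.c_[ux,uy]
    back=np.percentile(q[:,0],99); ym=(np.percentile(q[:,1],0.5)+np.percentile(q[:,1],99.5))/2
    return yaw,ux*(back-.048)+uy*ym,s
E
python3 - <<'E'
from h import *
R=np.array([[.716,.387],[.722,.318],[.727,.248],[.736,.111],[.7395,.042],[.7625,-.303]])
k=np.polyfit(R[:,1],R[:,0],1); print("rail x=%.4f*y+%.4f yaw %.4f"%(k[0],k[1],-np.arctan(k[0])), R[:,0]-np.polyval(k,R[:,1]))
bx={"out":(.47,.63,-.1,.06),"a":(.6,.78,.09,.27),"b":(.6,.78,-.132,0.02),"c":(.6,.78,-.29,-.137)}
for n in ("top","scene"):
    z=np.load(f"{n}0.npz")
    for b,x in bx.items():
        P,W=rims(n,z["p"],z["d"],x)
        yaw,c,s=binpose(P); print(n,b,len(P),"yaw %.3f"%yaw,c.round(4),np.array(s).round(3))
    W=world(n,z["d"]); g=z["p"].astype(int); 
    m=(W[...,2]>.02)&(W[...,1]>.23)&(W[...,1]<.4)&(W[...,0]>.55)&(W[...,0]<.71); print("reel",m.sum(),W[m].mean(0),W[m].min(0),W[m].max(0))
E
```

```text
rail x=-0.0662*y+0.7427 yaw 0.0661 [-0.00108169  0.00035269  0.0007209   0.00065582 -0.0004098  -0.00023792]
top out 217 yaw -0.210 [ 0.5418 -0.018 ] [0.102 0.069]
top a 222 yaw 0.058 [0.678  0.1787] [0.066 0.103]
top b 230 yaw 0.076 [ 0.6934 -0.07  ] [0.068 0.102]
top c 238 yaw 0.058 [ 0.7023 -0.1917] [0.065 0.103]
reel 628 [0.66649517 0.3000536  0.04952014] [0.63902861 0.23008714 0.02027446] [0.7041961  0.33386358 0.05649918]
scene out 251 yaw -0.203 [ 0.5468 -0.0137] [0.109 0.063]
scene a 369 yaw 0.065 [0.6824 0.1822] [0.066 0.105]
scene b 259 yaw 0.577 [ 0.7011 -0.0408] [0.1   0.193]
scene c 222 yaw 0.032 [ 0.707  -0.1858] [0.063 0.11 ]
reel 1309 [0.67465615 0.29601476 0.04835451] [0.63997191 0.23000452 0.02000373] [0.70990421 0.33389428 0.05715962]
```

```bash
cat >> h.py <<'E'
from scipy.spatial.transform import Rotation as Ro
def st():
    s=robot.state(); R=Ro.from_euler("xyz",s["ee_rot"]).as_matrix()
    z=R[:,2]; 
    print("t %.2f pos %s jaw %s ang %.3f finger %s F %s w %.3f j %s"%(s["t"],s["position"].round(4),z.round(3),np.arctan2(z[1],z[0]),R[:,0].round(3),s["contact_force"].round(1),s["gripper_width"],s["joint_positions"].round(2)))
E
python3 -c "
from h import *
st()"
```

```text
t 0.10 pos [0.2141 0.5867 0.2305] jaw [ 0.343  0.939 -0.002] ang 1.221 finger [-0.001 -0.001 -1.   ] F [1.  0.5 0.4] w 0.086 j [-1.12  0.51 -0.24  1.5   0.13  1.15 -0.15]
```

```bash
python3 -m crank '[[0.8,-1,0,0,0,-0.0325,0],[0.8,-1,0,0,0,-0.0325,0],[0.8,-1,0,0,0,-0.0325,0],[0.8,-1,0,0,0,-0.0325,0]]'
python3 -m crank '[[0.7,-1,0,0,0,-0.0325,0],[0.7,-1,0,0,0,-0.0325,0],[0.7,-1,0,0,0,-0.0325,0],[0.7,-1,0,0,0,-0.0325,0]]'
python3 -m crank '[[0.7,-1,0,0,0,-0.0325,0],[0.7,-1,0,0,0,-0.0325,0],[0.7,-1,0,0,0,-0.0325,0],[0.7,-1,0,0,0,-0.0325,0]]'
python3 -m crank '[[0.5,-1,0,0,0,-0.0325,0],[0.5,-1,0,0,0,-0.0325,0],[0.5,-1,0,0,0,-0.0325,0],[0.5,-1,0,0,0,-0.0325,0]]'
python3 -c "
from h import *
st()"
```

```text
t: 0.43
position: [0.3008, 0.4794, 0.2301]
ee_rot: [-2.194, 1.563, -1.187]
contact_force: [1.1, -0.5, -0.6]
gripper_width: 0.0426
t: 0.77
position: [0.3757, 0.3723, 0.2299]
ee_rot: [-2.076, 1.558, -1.283]
contact_force: [0.4, -1.6, 0.2]
gripper_width: 0.0426
t: 1.1
position: [0.4501, 0.2647, 0.2298]
ee_rot: [-1.97, 1.554, -1.39]
contact_force: [-1.0, -0.3, 0.7]
gripper_width: 0.0427
t: 1.43
position: [0.5033, 0.1563, 0.2298]
ee_rot: [-1.88, 1.549, -1.515]
contact_force: [1.1, -1.0, 0.6]
gripper_width: 0.0426
t 1.43 pos [0.5033 0.1563 0.2298] jaw [ 0.934  0.357 -0.007] ang 0.365 finger [ 0.001 -0.022 -1.   ] F [ 1.1 -1.   0.6] w 0.043 j [-0.42  0.36  0.09  1.76 -0.01  1.03  0.03]
```

```bash
python3 -m crank '[[0.1,-1,-0.3,0,0,-0.035,0],[0.1,-1,-0.3,0,0,-0.035,0],[0.1,-1,-0.3,0,0,-0.035,0],[0.1,-1,-0.3,0,0,-0.035,0]]'
python3 -m crank '[[0.1,-1,0,0,0,-0.035,0],[0.1,-1,-0.3,0,0,-0.035,0],[0.1,-1,-0.3,0,0,-0.035,0],[0.1,-1,-0.3,0,0,-0.035,0],[0.1,-1,-0.3,0,0,-0.035,0]]'
python3 -c "
from h import *
st()"
```

```text
t: 1.77
position: [0.5127, 0.0493, 0.1983]
ee_rot: [-1.947, 1.544, -1.81]
contact_force: [-0.4, -0.9, -0.0]
gripper_width: 0.0429
t: 2.18
position: [0.5221, -0.0518, 0.1674]
ee_rot: [-2.012, 1.543, -2.097]
contact_force: [-0.6, 1.8, 0.1]
gripper_width: 0.0426
t 2.18 pos [ 0.5221 -0.0518  0.1674] jaw [ 0.996 -0.085 -0.012] ang -0.085 finger [-0.014 -0.024 -1.   ] F [-0.6  1.8  0.1] w 0.043 j [-0.12  0.43  0.23  1.85 -0.09  0.89  0.06]
```

```bash
python3 -m crank '[[0.02,-0.55,0,0.004,-0.002,-0.02,0],[0.02,-0.55,0,0.004,-0.002,-0.02,0],[0.02,-0.55,-0.8,0.004,-0.002,-0.02,0],[0.02,-0.55,-0.8,0.004,-0.002,-0.02,0],[0.02,-0.55,-0.8,0.004,-0.002,-0.02,0],[0.02,-0.55,-0.8,0.004,-0.002,-0.02,0]]'
python3 - <<'E'
from h import *
st()
p,d=eyes.capture("scene"); cv2.imwrite("pics/s1.png",p[:,:,::-1])
E
```

```text
t: 2.68
position: [0.5233, -0.1047, 0.0867]
ee_rot: [2.88, 1.563, 2.672]
contact_force: [0.8, 0.6, 0.8]
gripper_width: 0.0425
t 2.68 pos [ 0.5233 -0.1047  0.0867] jaw [ 0.978 -0.206 -0.008] ang -0.208 finger [-0.007  0.004 -1.   ] F [0.8 0.6 0.8] w 0.043 j [ 0.01  0.55  0.22  1.92 -0.18  0.7   0.13]
```

View pics/s1.png

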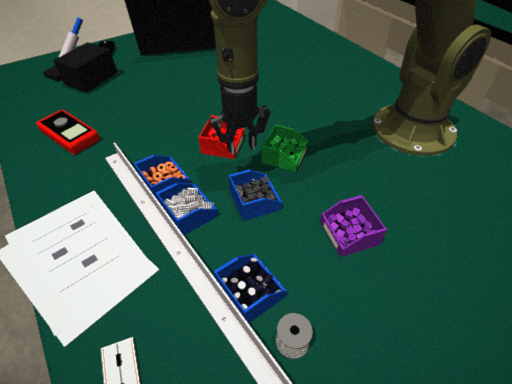

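The gripper (≈240,130) stands beyond bin_out (255,195), on its right-hand side, with the jaws along the bin's side. I'll lower it and push gently left.

```bash
python3 -m crank '[[0,0.0,-0.3,0,0,0,0],[0,0,-0.6,0,0,0,0],[0,0,-0.75,0,0,0,0],[0,0,-0.75,0,0,0,0]]'
python3 -m crank '[[0.02,0.08,0,0,0,0,0],[0.04,0.16,0,0,0,0,0],[0.05,0.24,0,0,0,0,0],[0.05,0.3,0,0,0,0,0],[0.06,0.3,0,0,0,0,0]]'
python3 - <<'E'
from h import *
st()
p,d=eyes.capture("scene"); cv2.imwrite("pics/s2.png",cv2.resize(p[70:260,150:350],None,fx=3,fy=3)[:,:,::-1])
E
```

```text
t: 3.07
position: [0.5249, -0.1042, 0.013]
ee_rot: [2.663, 1.565, 2.456]
contact_force: [0.9, 0.8, 0.8]
gripper_width: 0.0427
t: 3.48
position: [0.5316, -0.072, 0.0141]
ee_rot: [2.349, 1.566, 2.145]
contact_force: [0.0, 0.9, 0.5]
gripper_width: 0.0426
t 3.48 pos [ 0.5316 -0.072   0.0141] jaw [ 0.979 -0.202 -0.004] ang -0.204 finger [-0.003  0.004 -1.   ] F [0.  0.9 0.5] w 0.043 j [-0.03  0.66  0.18  1.98 -0.23  0.53  0.12]
```

View pics/s2.png

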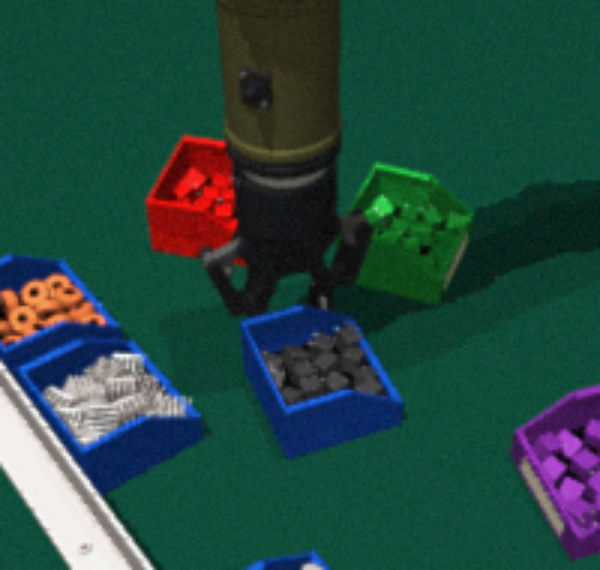

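The fingers are about at bin_out's right side wall. Now a slow push with a gradual turn to the rail's angle.

```bash
python3 -m crank '[[0.01,0.07,0,0,0,0.003,0],[0.02,0.14,0,0,0,0.008,0],[0.03,0.21,0,0,0,0.014,0],[0.05,0.28,0,0,0,0.02,0],[0.06,0.34,0,0,0,0.026,0],[0.07,0.41,0,0,0,0.032,0],[0.08,0.48,0,0,0,0.038,0],[0.08,0.48,0,0,0,0.038,0]]'
python3 - <<'E'
from h import *
st()
for n in("top","scene"):
    p,d=eyes.capture(n)
    P,W=rims(n,p,d,(.47,.63,-.06,.12)); print(n,len(P),binpose(P))
    cv2.imwrite(f"pics/{n}3.png",p[:,:,::-1])
E
```

```text
t: 4.2
position: [0.5397, -0.0226, 0.0137]
ee_rot: [2.283, 1.565, 2.323]
contact_force: [-0.3, 0.9, -0.2]
gripper_width: 0.0427
t 4.20 pos [ 0.5397 -0.0226  0.0137] jaw [ 0.999  0.04  -0.004] ang 0.040 finger [-0.004  0.004 -1.   ] F [-0.3  0.9 -0.2] w 0.043 j [-0.08  0.66  0.13  1.97 -0.16  0.53  0.2 ]
top 105 (np.float32(-1.5083567), array([0.54879285, 0.09384631]), (0.06444402039051056, 0.04502717778086662))
scene 272 (np.float32(0.082793824), array([0.54229099, 0.04250285]), (0.061609845608472824, 0.10875675082206726))
```

View pics/top3.png

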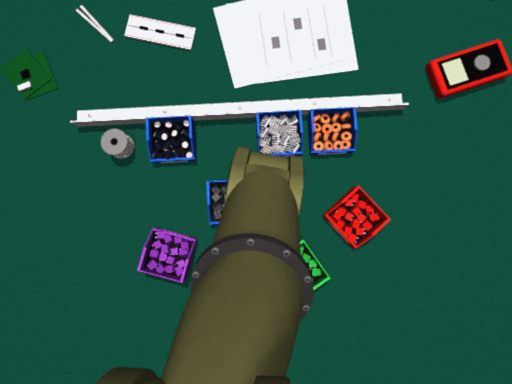

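The top view is blocked by the arm. The scene view puts bin_out at about (0.537, 0.038) after its known offset, turned to about the rail's angle. I'll nudge it 6 mm more, then back off, rise and go round to the front.

```bash
python3 -m crank '[[0,0.03,0,0,0,0.002,0],[0,0.06,0,0,0,0.004,0],[0,0.06,0,0,0,0.004,0],[0,-0.1,0,0,0,0.004,0],[0.02,-0.35,0,0,0,0.004,0],[0.02,-0.35,0,0,0,0.004,0],[0.02,-0.35,0.4,0,0,0.004,0],[0.02,-0.35,0.95,0,0,0.004,0]]'
python3 -m crank '[[-0.4,0,0.3,0,0,0.02,0.3],[-0.95,0.2,0.3,0,0,0.04,0.3],[-0.95,0.7,0.3,0,0,0.06,0.3],[-0.95,0.95,0.3,0,0,0.08,0.3],[-0.95,0.95,0.3,0,0,0.1,0.3],[-0.95,0.95,0.3,0,0,0.12,0.3],[-0.95,0.95,0.3,0,0,0.14,0.3],[-0.95,0.95,0.3,0,0,0.16,0.3]]'
python3 - <<'E'
from h import *
st()
for n in("top","scene"):
    p,d=eyes.capture(n)
    P,W=rims(n,p,d,(.47,.63,-.06,.12)); print(n,len(P),binpose(P))
    cv2.imwrite(f"pics/{n}4.png",p[:,:,::-1])
E
```

```text
t: 4.97
position: [0.5389, -0.059, 0.0937]
ee_rot: [2.739, 1.558, 2.798]
contact_force: [1.1, 0.4, 0.5]
gripper_width: 0.0428
t: 5.63
position: [0.4436, 0.0366, 0.1238]
ee_rot: [2.727, 1.558, -2.489]
contact_force: [-0.1, -0.6, -0.5]
gripper_width: 0.0555
t 5.63 pos [0.4436 0.0366 0.1238] jaw [ 0.482  0.876 -0.012] ang 1.067 finger [-0.01  -0.008 -1.   ] F [-0.1 -0.6 -0.5] w 0.056 j [-0.05  0.37 -0.12  2.1   0.08  0.69  0.84]
top 208 (np.float32(0.08943411), array([0.5346831 , 0.04385216]), (0.06444133073091507, 0.10168466717004776))
scene 280 (np.float32(0.06983106), array([0.54082279, 0.04865007]), (0.06359947472810745, 0.10725266486406326))
```

View pics/scene4.png

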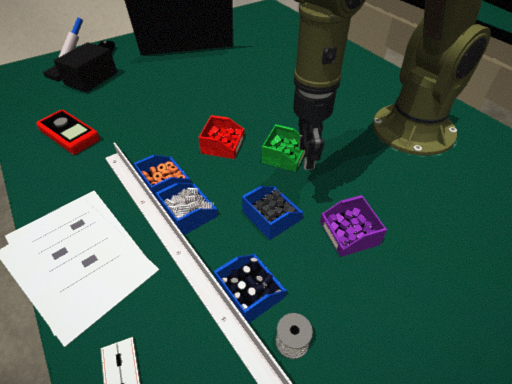

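View pics/top4.png

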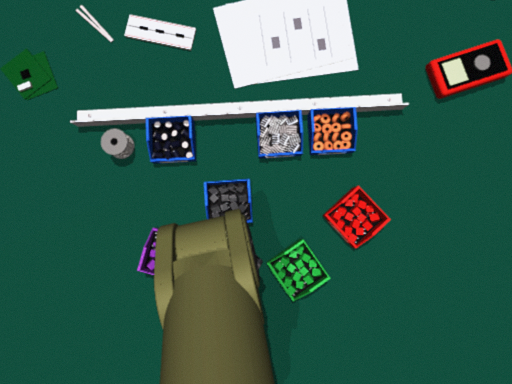

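bin_out is at (0.535, 0.044), yaw about 0.08, in line with the gap (across-rail offset under 1 mm). Neighbours are unmoved. The hand is in front of it (≈312,150 in the scene view), clear of the green and purple bins. I'll finish the turn and descend.

```bash
python3 -m crank '[[0.1,0.02,0,0.001,-0.0016,0.02,0.3],[0.1,0.02,0,0.001,-0.0016,0.04,0.3],[0.1,0.02,0,0.001,-0.0016,0.06,0.3],[0.1,0.02,0,0.001,-0.0016,0.08,0.3],[0.1,0.02,-0.3,0.001,-0.0016,0.09,0.3],[0.1,0.02,-0.6,0.001,-0.0016,0.09,0.3],[0.1,0.02,-0.6,0.001,-0.0016,0.09,0.3]]'
python3 -c "
from h import *
st()"
```

```text
t: 6.32
position: [0.451, 0.0376, 0.0602]
ee_rot: [2.309, 1.566, -2.351]
contact_force: [-1.2, 0.0, -0.7]
gripper_width: 0.0556
t 6.32 pos [0.451  0.0376 0.0602] jaw [-0.052  0.999 -0.003] ang 1.623 finger [-0.004 -0.004 -1.   ] F [-1.2  0.  -0.7] w 0.056 j [ 0.03  0.49 -0.24  2.15  0.23  0.52  1.24]
```

```bash
python3 -m crank '[[0,0.01,-0.25,0,0,0.002,0.3],[0,0.01,-0.47,0,0,0.002,0.3],[0,0.01,-0.47,0,0,0.002,0.3],[0.1,0.02,-0.47,0,0,0.002,0.3],[0.2,0.02,-0.47,0,0,0.002,0.3],[0.28,0.03,-0.47,0,0,0.002,0.3],[0.35,0.03,-0.47,0,0,0.002,0.3],[0.35,0.03,-0.47,0,0,0.002,0.3]]'
python3 - <<'E'
from h import *
st()
for n in("top","scene"):
    p,d=eyes.capture(n)
    P,W=rims(n,p,d,(.47,.65,-.06,.13)); print(n,len(P),binpose(P))
    if n=="scene": cv2.imwrite("pics/s5.png",cv2.resize(p[70:260,190:390],None,fx=3,fy=3)[:,:,::-1])
E
```

```text
t: 6.98
position: [0.4877, 0.0407, 0.0143]
ee_rot: [2.665, 1.567, -1.984]
contact_force: [-0.3, -0.2, 0.7]
gripper_width: 0.0551
t 6.98 pos [0.4877 0.0407 0.0143] jaw [-0.064  0.998 -0.003] ang 1.634 finger [-0.002 -0.004 -1.   ] F [-0.3 -0.2  0.7] w 0.055 j [ 0.    0.61 -0.21  2.1   0.27  0.46  1.22]
top 182 (np.float32(0.06515689), array([0.54635971, 0.04406796]), (0.06684208661317825, 0.10148501396179199))
scene 274 (np.float32(0.071360834), array([0.55242623, 0.0481969 ]), (0.06227293610572815, 0.10688332468271255))
```

View pics/s5.png

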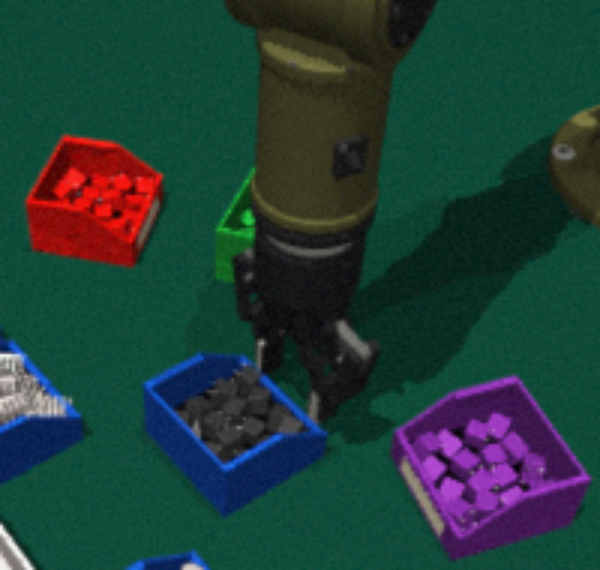

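Both fingers touch the front wall (crop ≈270,360 and 315,405). The bin has squared up at yaw ≈0.066 and moves with the hand. I'll push on along the rail's normal.

```bash
python3 -m crank '[[0.1,0.007,0,0,0,0,0.3],[0.2,0.013,0,0,0,0,0.3],[0.3,0.02,0,0,0,0,0.3],[0.4,0.026,0,0,0,0,0.3],[0.5,0.033,0,0,0,0,0.3],[0.6,0.04,0,0,0,0,0.3],[0.7,0.046,0,0,0,0,0.3],[0.7,0.046,0,0,0,0,0.3]]'
python3 - <<'E'
from h import *
st()
for n in("top","scene"):
    p,d=eyes.capture(n)
    P,W=rims(n,p,d,(.57,.72,-.06,.13) if n=="scene" else (.57,.72,0,.115)); print(n,len(P),binpose(P))
    cv2.imwrite(f"pics/{n}6.png",p[:,:,::-1])
E
```

```text
t: 7.75
position: [0.5578, 0.0452, 0.0141]
ee_rot: [2.78, 1.567, -1.869]
contact_force: [0.4, 0.9, -0.1]
gripper_width: 0.0553
t 7.75 pos [0.5578 0.0452 0.0141] jaw [-0.063  0.998 -0.003] ang 1.634 finger [-0.001 -0.003 -1.   ] F [ 0.4  0.9 -0.1] w 0.055 j [ 0.02  0.67 -0.22  1.92  0.26  0.58  1.26]
top 36 (np.float32(-1.1949015), array([0.63680472, 0.04206595]), (0.031502675265073776, 0.011266416870057583))
scene 375 (np.float32(0.2012279), array([0.6578236 , 0.04829552]), (0.10467923432588577, 0.16128860414028168))
```

View pics/scene6.png

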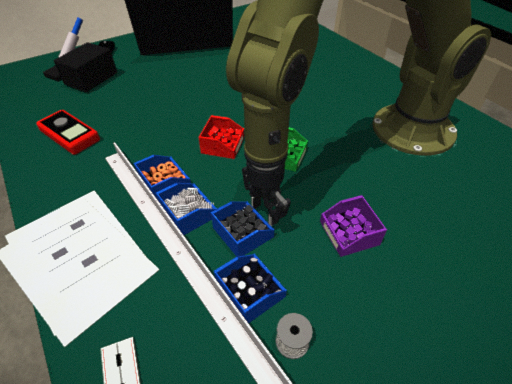

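View pics/top6.png

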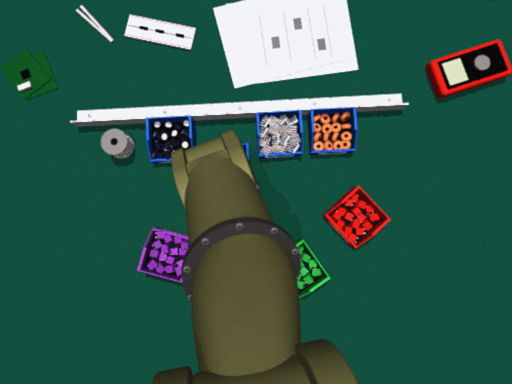

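The bin enters the gap with about 20 mm either side (top view: its right edge at column 248, bin_b at 257). I'll go on 55 mm.

```bash
python3 -m crank '[[0.08,0.005,0,0,0,0,0.3],[0.16,0.011,0,0,0,0,0.3],[0.24,0.016,0,0,0,0,0.3],[0.32,0.022,0,0,0,0,0.3],[0.4,0.028,0,0,0,0,0.3],[0.48,0.033,0,0,0,0,0.3],[0.55,0.037,0,0,0,0,0.3],[0.55,0.037,0,0,0,0,0.3]]'
python3 - <<'E'
from h import *
st()
p,d=eyes.capture("scene")
P,W=rims("scene",p,d,(.62,.76,0.02,.125)); print(len(P),binpose(P))
cv2.imwrite("pics/s7.png",cv2.resize(p[120:340,110:330],None,fx=2.7,fy=2.7)[:,:,::-1])
E
```

```text
t: 8.52
position: [0.6135, 0.0491, 0.014]
ee_rot: [3.133, 1.568, -1.516]
contact_force: [0.5, -0.0, 0.3]
gripper_width: 0.0559
t 8.52 pos [0.6135 0.0491 0.014 ] jaw [-0.063  0.998 -0.003] ang 1.634 finger [ 0.    -0.003 -1.   ] F [ 0.5 -0.   0.3] w 0.056 j [ 0.02  0.73 -0.23  1.76  0.25  0.68  1.28]
210 (np.float32(0.06966417), array([0.67583659, 0.06508497]), (0.06338699162006378, 0.09241961687803268))
```

View pics/s7.png

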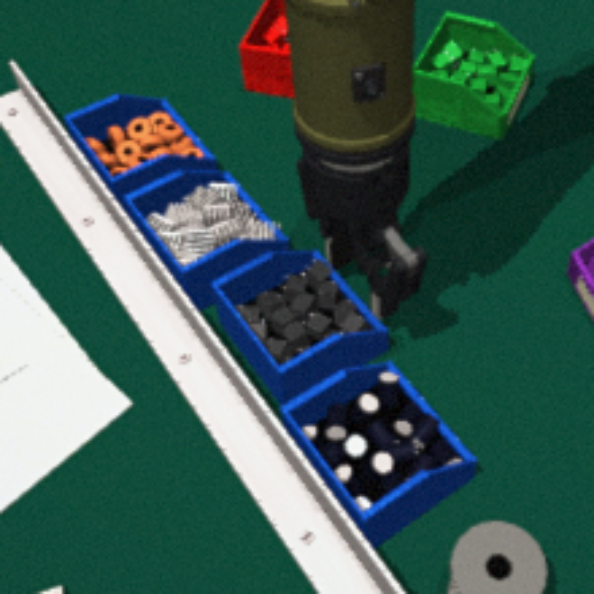

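```bash
python3 -m crank '[[0.05,0.003,0,0,0,0,0.3],[0.1,0.007,0,0,0,0,0.3],[0.11,0.007,0,0,0,0,0.3]]'
for i in 1 2 3; do python3 -m crank '[[0.015,0.001,0,0,0,0,0.3],[0.02,0.001,0,0,0,0,0.3]]'; done
python3 - <<'E'
from h import *
st()
p,d=eyes.capture("scene")
P,W=rims("scene",p,d,(.62,.76,0.02,.125)); print(len(P),binpose(P))
cv2.imwrite("pics/s8.png",cv2.resize(p[180:300,170:310],None,fx=5,fy=5)[:,:,::-1])
E
```

```text
t: 8.82
position: [0.6245, 0.0498, 0.0139]
ee_rot: [3.131, 1.568, -1.518]
contact_force: [-1.8, 0.1, 0.7]
gripper_width: 0.0553
t: 8.98
position: [0.6265, 0.0499, 0.0139]
ee_rot: [3.033, 1.568, -1.615]
contact_force: [-2.8, -0.3, 0.5]
gripper_width: 0.0556
t: 9.15
position: [0.6285, 0.05, 0.0139]
ee_rot: [2.991, 1.568, -1.657]
contact_force: [-1.3, -0.1, 0.5]
gripper_width: 0.0558
t: 9.32
position: [0.6307, 0.0501, 0.0139]
ee_rot: [3.081, 1.568, -1.568]
contact_force: [-1.9, -0.4, 0.2]
gripper_width: 0.0554
t 9.32 pos [0.6307 0.0501 0.0139] jaw [-0.064  0.998 -0.003] ang 1.634 finger [ 0.    -0.003 -1.   ] F [-1.9 -0.4  0.2] w 0.055 j [ 0.02  0.75 -0.23  1.71  0.25  0.71  1.29]
211 (np.float32(0.0647485), array([0.69234375, 0.06525536]), (0.06187811493873596, 0.09347783774137497))
```

View pics/s8.png

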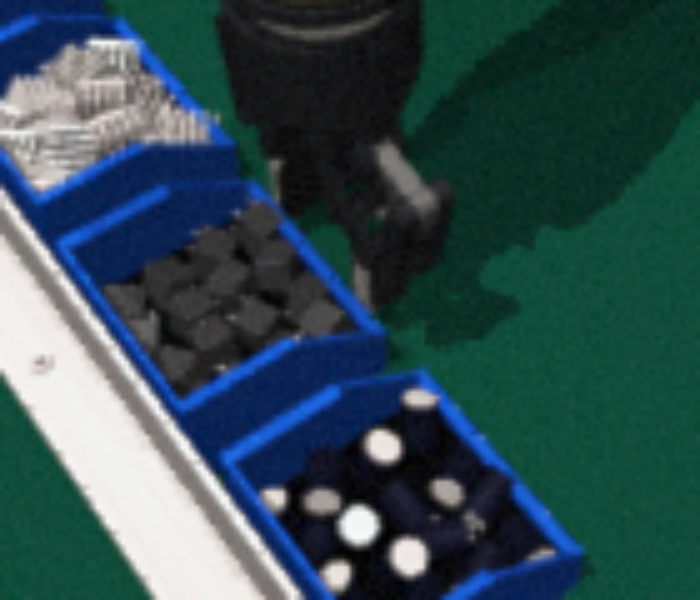

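The back is now close to the rail and sliding friction reads about 2 N. I'll continue in 1 mm steps until the force rises.

```bash
python3 -m crank '[[0.01,0.001,0,0,0,0,0.3],[0.01,0.001,0,0,0,0,0.3]]' | grep -E "pos|force"
python3 -m crank '[[0.01,0.001,0,0,0,0,0.3],[0.01,0.001,0,0,0,0,0.3]]' | grep -E "pos|force"
python3 -m crank '[[0.01,0.001,0,0,0,0,0.3],[0.01,0.001,0,0,0,0,0.3]]' | grep -E "pos|force"
```

```text
position: [0.6312, 0.0502, 0.0138]
contact_force: [-4.9, -0.6, 1.7]
position: [0.6312, 0.0502, 0.0138]
contact_force: [-5.6, -0.5, 3.8]
position: [0.6312, 0.0502, 0.0138]
contact_force: [-6.0, -0.3, 4.6]
```

The tool has stopped at x=0.6312 with the force rising to 6 N, so the bin is home against the rail (expected TCP ≈0.632). I'll back off, rise and check.

```bash
python3 -m crank '[[0.015,0.001,0,0,0,0,0.3],[0.015,0.001,0,0,0,0,0.3]]' | grep -E "pos|force"
python3 -m crank '[[-0.05,-0.003,0,0,0,0,0.3],[-0.2,-0.013,0,0,0,0,0.3],[-0.5,-0.03,0,0,0,0,0.3],[-0.6,-0.04,0.1,0,0,0,0.3],[-0.6,-0.04,0.5,0,0,0,0.3],[-0.6,-0.04,0.9,0,0,0,0.3],[-0.6,-0.04,0.9,0,0,0,0.3]]'
python3 -m crank '[[-0.4,-0.4,0.3,0,0,0,0.3],[-0.8,-0.8,0.4,0,0,0,0.3],[-1,-1,0.4,0,0,0,0.3],[-1,-1,0.4,0,0,0,0.3],[-1,-1,0.4,0,0,0,0.3]]'
python3 - <<'E'
from h import *
st()
bx={"out":(.62,.78,0,.118),"a":(.6,.78,.118,.27),"b":(.6,.78,-.132,-0.005),"c":(.6,.78,-.29,-.137)}
for n in("top","scene"):
    p,d=eyes.capture(n); cv2.imwrite(f"pics/{n}9.png",p[:,:,::-1])
    for b,x in bx.items():
        P,W=rims(n,p,d,x); yaw,c,s=binpose(P); print(n,b,len(P),"%.3f"%yaw,c.round(4),np.array(s).round(3))
E
```

```text
position: [0.6312, 0.0501, 0.0138]
contact_force: [-7.2, 0.1, 5.4]
t: 10.62
position: [0.5758, 0.0471, 0.1113]
ee_rot: [-2.194, 1.565, -0.559]
contact_force: [1.7, 0.8, 0.9]
gripper_width: 0.0554
t: 11.03
position: [0.4732, -0.0575, 0.1527]
ee_rot: [-2.466, 1.563, -0.837]
contact_force: [0.2, 0.2, -0.6]
gripper_width: 0.0553
t 11.03 pos [ 0.4732 -0.0575  0.1527] jaw [-0.058  0.998 -0.006] ang 1.629 finger [ 0.006 -0.006 -1.   ] F [ 0.2  0.2 -0.6] w 0.055 j [ 0.28  0.37 -0.3   2.    0.16  0.79  1.52]
top out 213 0.107 [0.6896 0.0531] [0.067 0.102]
top a 226 0.058 [0.678  0.1786] [0.066 0.103]
top b 229 0.076 [ 0.6934 -0.07  ] [0.068 0.102]
top c 239 0.069 [ 0.7023 -0.1917] [0.066 0.104]
scene out 313 0.068 [0.6932 0.0581] [0.064 0.107]
scene a 366 0.057 [0.6826 0.1825] [0.064 0.105]
scene b 254 0.055 [ 0.6981 -0.0645] [0.062 0.109]
scene c 216 0.044 [ 0.7067 -0.1862] [0.063 0.11 ]
```

View pics/top9.png

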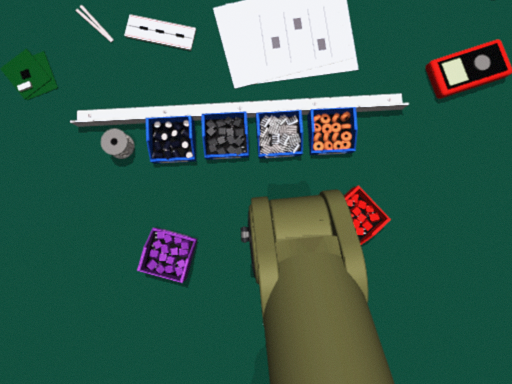

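View pics/scene9.png

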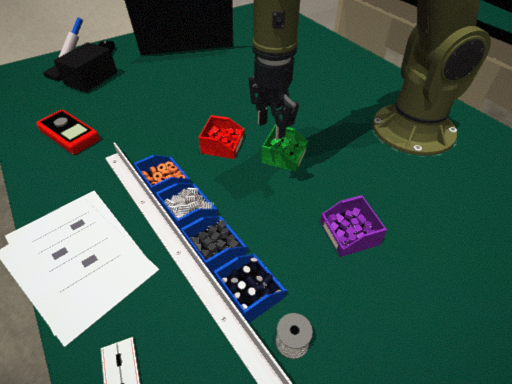

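The row is filled: bin_out at (225,135) in the top view, with neighbours and reel unmoved. The two yaw figures disagree (0.107 against 0.068), so I'll fit the edges with sturdier line fits, comparing it with the neighbours and the rail.

Run:
```python
from h import *
cols={"a":(150,191),"out":(207,245),"b":(260,300),"c":(314,353)}
for n in ("top",):
  for rep in range(2):
    p,d=eyes.capture(n); h=cv2.cvtColor(p,cv2.COLOR_RGB2HSV); sc=blue(p)*h[...,2].astype(float)
    for b,(u0,u1) in cols.items():
        bk=[];fr=[]
        for u in range(u0,u1):
            v=np.where(blue(p)[100:165,u])[0]+100
            if len(v)<3: continue
            w=sc[v.min()-1:v.min()+4,u]; bk.append((u,(w*np.arange(v.min()-1,v.min()+4)).sum()/w.sum()))
            fr.append((u,v.max()))
        out=[]
        for L,z in((bk,.056),(fr,.0)):
            P=ray(n,L,np.full(len(L),z))[:,:2]
            vx,vy,x0,y0=cv2.fitLine(P.astype(np.float32),cv2.DIST_HUBER,0,.002,.01).ravel()
            s=np.sign(vy); out+= [round(float(np.arctan2(-vx*s,vy*s)),3), round(float(x0),4),round(float(y0),4)]
        railx=-.0662*out[2]+.7427
        print(b,"back yaw,x,y",out[:3],"front",out[3:],"rail-back %.4f"%(railx-out[1]))
# 4 side rear rims: left/right side yaw via scene?
p=cv2.resize(p[95:170,140:310],None,fx=4.6,fy=4.6,interpolation=cv2.INTER_CUBIC); cv2.imwrite("pics/row.png",p[:,:,::-1])
```

```text
a back yaw,x,y [0.069, 0.7238, 0.1754] front [0.065, 0.6339, 0.1897] rail-back 0.0073
out back yaw,x,y [0.079, 0.7349, 0.0477] front [0.056, 0.6466, 0.0368] rail-back 0.0046
b back yaw,x,y [0.074, 0.739, -0.0702] front [0.062, 0.6503, -0.0659] rail-back 0.0083
c back yaw,x,y [0.068, 0.7479, -0.191] front [0.074, 0.6597, -0.2034] rail-back 0.0074
a back yaw,x,y [0.059, 0.7236, 0.1763] front [0.073, 0.6345, 0.185] rail-back 0.0074
out back yaw,x,y [0.063, 0.7344, 0.0515] front [0.056, 0.6457, 0.0546] rail-back 0.0049
b back yaw,x,y [0.07, 0.7387, -0.0671] front [0.059, 0.6505, -0.075] rail-back 0.0084
c back yaw,x,y [0.06, 0.7479, -0.191] front [0.074, 0.6597, -0.2034] rail-back 0.0074
```

View pics/row.png

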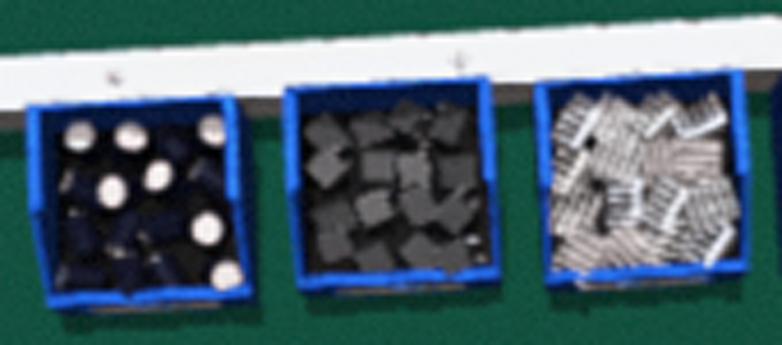

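The fits show bin_out at yaw 0.056–0.079 against the rail's 0.066. Its back is 3 mm nearer the rail than its neighbours' backs, which agrees with the contact stop, and it is 126 mm from bin_a. The hand is clear, so I'll hand in.

```bash
python3 -c "
from h import *
st(); print(robot.close_job())"
```

```text
t 11.23 pos [ 0.4773 -0.0521  0.1517] jaw [-0.065  0.998 -0.003] ang 1.636 finger [ 0.007 -0.002 -1.   ] F [-0.   1.5 -0.4] w 0.056 j [ 0.28  0.38 -0.3   1.99  0.16  0.79  1.52]
the job is handed in; nothing more can be done
None
```

The blue relay bin is in the gap with its back against the rail, and the job was handed in at 11.2 s. I pushed it sideways into line while turning it to the rail's angle. Then I pushed its front wall with two fingers until the hand stopped against the rail at about 7 N, and lifted the hand clear.

**Last checks**
- **Squareness:** line fits gave the bin's yaw as 0.056–0.079 rad against 0.066 for the rail, so well inside the 0.06 rad allowance.
- **Position:** the bin sits about 126 mm from bin_a, where 125 mm is the middle. Its back is about 3 mm nearer the rail than its neighbours' backs.
- **Other bins:** in the top camera none of the three moved by more than about 0.1 mm.
- **Reel:** I only checked it by eye. It looks unmoved, but I did not measure it again.
- **Hand:** it ended 15 cm up with no contact force.

**Disagreements**
- One rough rectangle fit from the top view gave a yaw of 0.107 rad. The scene camera (0.068) and the line fits did not confirm it, so I put it down to pixel noise.
- The two cameras differ by 4–5 mm in absolute position. I therefore relied on same-camera comparisons and the contact stop for the bin's distance from the rail.
- The top-view line fits also show 4.6–8.4 mm between every bin's back and the rail, and I took most of that as measurement offset.

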